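Sort a freshly broken-out print job

ROBOT

A 7-joint arm with a two-finger parallel gripper is mounted at the origin on the work surface. World frame = base frame: x ahead of the robot, y to its left, z up, the work surface at z = 0. Lengths are in m, angles in degrees, forces in N, time in s.
With the tool pointing down it reaches from about 0.425 to 0.925 m from the base axis. Payload 6.8 kg.
Tool frame: the origin (TCP) lies at the very end of the fingers, on their centre line; the grasp point (between the pads) lies 19 mm behind it; x points along the fingers, z is the direction in which the jaws open and shut, and the axes are right-handed (so a half turn about x gives the same grasp; the last joint's range is limited). The gripper opens to 88 mm and grips with 3 to 60 N. Pads are 20 mm wide; open, the fingers measure 115 mm over their backs; the gripper's body (75 mm by 178 mm) begins 61 mm behind the grasp point.
Start: joints at [-6.194, 27.33, 1.283, 89.118, -0.659, 63.558, -4.761], TCP at [0.675, 0, 0.223] pointing down, gripper open.
Joint ranges: [-169.35, 169.35], [-19.33, 120.38], [-80.79, 83.38], [13.8, 139.57], [-78.32, 258.32], [9.67, 109.79], [-169.56, 169.56]. Speed limits (degrees/s): [136.94, 136.94, 180, 180, 180, 180, 180].

INTERFACE

Orientations are given as [roll, pitch, yaw] about the fixed x, y, z axes, in that order (R = Rz(yaw) Ry(pitch) Rx(roll)).
In Python, from rig import manip gives the robot as it stands.
- The arm moves only by the shell command python3 -m crank 'ROWS'. ROWS is JSON, one flat list of numbers, 7 for each row, row after row: the shift along the tool's x, y, z in cm, then the turn, a rotation vector about the tool's x, y, z in degrees, then the closure, from 0 (fully open) to 1 (shut). A call has exactly 8 rows; each row shifts and turns the pose as measured when the row begins, along the tool's axes as they then stand; what a row does not reach is not made up. A row lasts 1/10 s, in which the tool goes at most 50 mm and 8.59 degrees, less where a joint would pass 70% of its speed; a pose out of reach is approached as far as the arm can. A call with a gripper value outside its range is refused whole. The fingers move at their own pace and stop on an object; the grip force is fixed at half the most. Time passes only in rows, so rows that do not move let the fingers close, or fill a call up. It gives the time, the measured TCP pose, the force and the opening at its end, in the units of the state.
- manip.get_state(): the state, without advancing time (a new reading comes with each control period).
- manip.snapshot(name): name is "scene" or "side" or "wrist"; returns a dict with "frame" (400x640x3 uint8, blue, green, red), "z_map" (400x640 float32, m along the optical axis (not along the pixel's ray), 0 where there is no reading), "mtx" (3x3 intrinsics, pixels), "R" (3x3) and "t" (3): a world point X has camera coordinates R X + t; the wrist camera has in their place "tool_from_camera" (4x4, takes a point from camera to tool coordinates, whose origin is the TCP and whose axes are the tool frame's). Camera axes: x right, y down, z forward; pixel columns grow to the right and rows downward; lengths in m; the calibration is good to about 2 mm. A picture is of the moment at which its call begins: read the wrist's pose just before it.
- manip.sign_off(): hands the job in, once; it reports no verdict.
Trained networks look in a picture, given as the dict that the camera call returned (one of the last four; its "shot" number tells which), for a name from the list of things; names that differ only in an ending like _2 or _b are one class to them, and where a whole thing is asked for, a point or a joint stands for the part that bears it (a point fixed in the world has none). Each returns a list of dicts, best first, with "p" (0 to 1); they miss things now and then, are a little off and sometimes report something else, mostly with a low value. They report only what shows in the picture. A call takes as long as a camera call.
- manip.boxes_of(picture, query): "bbox" ([left, top, right, bottom] as shares, 0 to 1, of the picture: columns of its width, rows of its height, round what is visible of it).
- manip.outline_of(picture, query): "region" (400x640 bool, what is visible of it) and "bbox" ([left, top, right, bottom] as shares, 0 to 1, of the picture: columns of its width, rows of its height, round what is visible of it).
The state is a dict: "t": time; "q": joint angles; "qd": joint speeds; "effort": joint torques, N m; "position": TCP position; "orientation": TCP orientation; "wrist_force": force on the tool from outside, world axes, zero at the start; "torque": the same for the moment, N m; "opening": finger opening in m.
Only numpy, scipy, OpenCV 4.12 (cv2) and the standard library are available. Lean on these libraries where they do the work, as an engineer would, in place of code of your own. Each camera call takes 0.05 s, during which the arm holds its last target.

TASK

Sort the parts in the break-out tray: both ribbed sleeves go into the blue bin and the lamp housing into the yellow bin. Lay the pale test bar flat on the white photo mat, midway between the amber jar and the black humidity meter, turned square across the line that joins them. Leave the jar, the meter and the brush in the tray standing where they are.

Things in the scene. Friction and masses are not known exactly. Their poses are not given: they have to be found in the camera images.
- tray: perforated dark metal tray, 280 (own x) x 400 (own y) mm, fixed; rim 20 mm high and 5 mm thick, floor top 4 mm above the bench. Origin: centre of the underside. In it lie the two sleeves and the housing (side by side in a row along the tray's y, in the half far from the robot, in any order, centres about 120 mm apart) and, in the near half, the test bar and the brush
- sleeve_a_centre (a point): centre of a grey ribbed sleeve lying on its side: 90 mm long along its own x, round ribbed body 40 mm thick between two hexagonal end collars (48 mm across flats, each 12 mm wide, from 33 to 45 mm off the centre), so it does not roll; 60 to 80 g; its centre is 24 mm above what it lies on. Grip it across its x at the middle
- sleeve_b_centre (a point): centre of the second grey ribbed sleeve, same as the first
- housing_centre (a point): centre of the grey lamp housing standing on its flange, white lens on top: square flange 62 x 62 x 8 mm at the foot, round drum 48 mm in diameter above it, a bezel ring 51 mm in diameter from 54 to 62 mm height, lens top at 67 mm; 70 to 110 g; this point is on its axis 32 mm above its underside
- bar_centre (a point): centre of the pale dumb-bell test bar lying flat: 150 mm long along its own x, 12 mm thick (z); middle 80 mm is 16 mm wide, the two ends are 26 mm wide; 30 to 50 g; this point is 6 mm above its underside
- blue_bin: open blue bin, 150 (own x) x 200 (own y) x 70 mm high, walls and floor 5 mm thick, fixed, standing on a 3 mm black rubber mat. Origin: centre of its underside
- yellow_bin: open yellow bin, same size as the blue one, fixed. Origin: centre of its underside
- photo_mat: white mat with a green border line, 290 (own x) x 170 (own y) x 3 mm thick, fixed. Origin: centre of the underside. The jar stands on its x axis about 105 mm to the -x side, the meter about 105 mm to the +x side, so its centre is midway between them (within 4 mm); the test bar is to lie with its length along the mat's y
- jar: amber jar with white cap, 50 mm in diameter, 62 mm high, loose. Origin: centre of the underside
- meter: black box-shaped humidity meter with a pale display on top, 46 x 66 x 56 mm high, loose. Origin: centre of the underside
- brush: small palm brush, black bristles below, orange grip, 42 mm in diameter, 46 mm high, loose, in the tray. Origin: centre of the underside

How it is judged (in metres and radians):
At the end, for the whole second after the job is handed in: Sleeve centres inside the blue bin below its rim, the housing's in the yellow bin; bar flat on the photo mat (0.12 rad), centre within 20 mm of the mat's centre along mat x and 25 mm along y, length within 0.2 rad of mat y; all four at rest (x of sleeve_a_centre in the frame of blue_bin between -0.07 and 0.07 m and y of sleeve_a_centre in the frame of blue_bin between -0.095 and 0.095 m and z of sleeve_a_centre in the frame of blue_bin between 0 and 0.07 m and x of sleeve_b_centre in the frame of blue_bin between -0.07 and 0.07 m and y of sleeve_b_centre in the frame of blue_bin between -0.095 and 0.095 m and z of sleeve_b_centre in the frame of blue_bin between 0 and 0.07 m and x of housing_centre in the frame of yellow_bin between -0.07 and 0.07 m and y of housing_centre in the frame of yellow_bin between -0.095 and 0.095 m and z of housing_centre in the frame of yellow_bin between 0 and 0.07 m and x of bar_centre in the frame of photo_mat between -0.02 and 0.02 m and y of bar_centre in the frame of photo_mat between -0.025 and 0.025 m and z of bar_centre in the frame of photo_mat between 0.004 and 0.014 m and angle between the x axis of bar_centre and the y axis of photo_mat, either way round below 0.2 rad and angle between the z axis of bar_centre and the z axis of photo_mat, either way round below 0.12 rad and linear speed of each of sleeve_a, sleeve_b, housing, test_bar below 0.02 m/s); the robot touches nothing.
It fails at once if the jar is moved more than 15 mm or knocked over (distance of jar from where it was at the start of the episode above 0.015 m or angle between jar's own z axis and vertical above 0.5 rad).
It fails at once if the meter is moved more than 15 mm or knocked over (distance of meter from where it was at the start of the episode above 0.015 m or angle between meter's own z axis and vertical above 0.5 rad).
It fails at once if the brush is moved more than 30 mm or knocked over (distance of brush from where it was at the start of the episode above 0.03 m or angle between brush's own z axis and vertical above 0.5 rad).
It also fails if it takes over 72 s, if anything falls off the work surface, if the arm or the gripper's body presses on something with over 40 N, if the wrist force passes 120 N, or if a joint passes its speed limit or range.

## Working session

There is one attempt and no reset: what is moved stays moved. The work goes in short steps, Python scripts to look and compute and a shell command to move; the robot and the scene stay as the last step left them, time stands still between calls to the robot, and variables do not carry over. Pictures are saved under pics/ and viewed, and the job is handed in when it is done.

```bash
ls; mkdir -p pics; python3 - <<'E'
from rig import manip
import cv2
print(manip.get_state())
for n in ("scene","side"):
    s=manip.snapshot(n); cv2.imwrite(f"pics/{n}0.png",s["frame"]); print(n,s["mtx"].tolist(),s["R"].tolist(),s["t"].tolist())
E
```

```text
pics
{'t': 0.0, 'q': array([-6.19312856, 27.37408118,  1.27812735, 89.17713156, -0.65801434,
       63.55508191, -4.76114528]), 'qd': array([ 0.06345994,  0.06788267,  0.01298878, -0.06967506, -0.03529023,
       -0.04662433,  0.00613866]), 'effort': array([-1.31144458e-03, -5.82851672e+01,  1.53386436e+00, -2.72606850e+01,
       -5.43364382e-02,  1.69422745e-02,  2.21527275e-04]), 'position': array([ 6.74420232e-01, -4.45791107e-06,  2.21709834e-01]), 'orientation': array([-175.82349869,   89.90102657, -175.82062725]), 'wrist_force': array([ 0.42943019,  1.49460671, -0.90709034]), 'torque': array([ 0.04275588, -0.00277007, -0.01781642]), 'opening': 0.08801447059898802}
scene [[479.6573535885654, 0.0, 326.22594684432363], [0.0, 479.6573535885654, 198.29765028632954], [0.0, 0.0, 1.0]] [[-0.8256639631878074, 0.5641138424522195, -0.007388683698436597], [0.3412340864536848, 0.4889314025698578, -0.8028109253262506], [-0.44926419636459153, -0.6653733210272743, -0.5961879112578632]] [0.4286173867437704, -0.12107449475517293, 1.5452227568934853]
side [[453.98467286886563, 0.0, 319.1489501610337], [0.0, 453.98467286886563, 201.64399134395762], [0.0, 0.0, 1.0]] [[0.9037217860948483, -0.42810662947491096, 0.003412790232133795], [-0.23374386014084525, -0.5000743405723683, -0.8338401895732587], [0.3586791619037747, 0.7527618266761025, -0.5519953723676163]] [-0.47334691615512664, 0.16148980401162497, 0.836842859427516]
```

View pics/scene0.png

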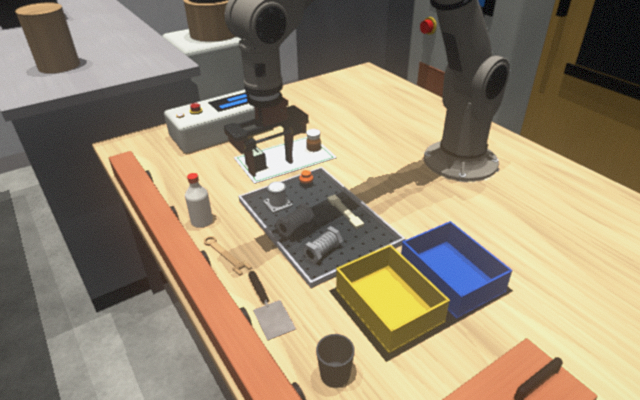

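View pics/side0.png

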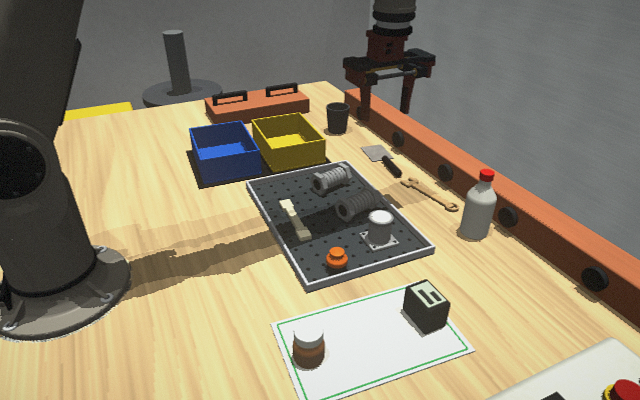

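The side view shows everything: the mat (270-470, 285-400) with the jar at (308,345) and meter at (427,305). The tray is in the middle, and the blue (225,150) and yellow (288,140) bins sit beyond it. Next I'll measure.

```bash
cat > h.py <<'E'
import numpy as np, cv2
from rig import manip
from scipy.spatial.transform import Rotation as Ro
def tool():
    s=manip.get_state(); T=np.eye(4); T[:3,:3]=Ro.from_euler('xyz',s['orientation'],degrees=True).as_matrix(); T[:3,3]=s['position']; return T
def cloud(s,T=None):
    z=s['z_map']; v,u=np.mgrid[:400,:640]; K=s['mtx']
    P=np.stack([(u-K[0,2])*z/K[0,0],(v-K[1,2])*z/K[1,1],z],-1)
    if 'R' in s: W=(P-s['t'])@s['R']
    else:
        M=T@s['tool_from_camera']; W=P@M[:3,:3].T+M[:3,3]
    W[z<=0]=np.nan
    return W
E
python3 - <<'E'
from h import *
np.set_printoptions(precision=3,suppress=True)
for n in ("side","scene"):
    s=manip.snapshot(n); W=cloud(s)
    for q in ["sleeve_a_centre","housing_centre","bar_centre","blue_bin","yellow_bin","photo_mat","jar","meter","brush","tray"]:
        for d in manip.outline_of(s,q)[:3]:
            if d['p']<.3: continue
            m=cv2.erode(d['region'].astype(np.uint8),np.ones((3,3)))>0
            P=W[m]; P=P[np.isfinite(P[:,0])]
            if len(P)<5: continue
            r=cv2.minAreaRect((P[:,:2]*1000).astype(np.float32))
            print(n,q,round(d['p'],2),len(P),'lo',np.percentile(P,2,0),'hi',np.percentile(P,98,0),'med',np.median(P,0),'rect',[np.round(x,0) for x in r])
E
```

```text
side housing_centre 0.62 908 lo [ 0.571 -0.158  0.01 ] hi [ 0.624 -0.107  0.071] med [ 0.59  -0.144  0.039] rect [array([ 599., -130.]), array([60., 58.]), np.float64(87.0)]
side blue_bin 0.81 3179 lo [0.327 0.244 0.008] hi [0.48  0.449 0.074] med [0.406 0.372 0.038] rect [array([404., 347.]), array([209., 149.]), np.float64(86.0)]
side yellow_bin 0.85 2963 lo [0.504 0.228 0.008] hi [0.656 0.432 0.074] med [0.585 0.327 0.04 ] rect [array([580., 331.]), array([209., 149.]), np.float64(87.0)]
side photo_mat 0.76 11480 lo [ 0.317 -0.422  0.001] hi [ 0.583 -0.255  0.006] med [ 0.445 -0.362  0.003] rect [array([ 456., -337.]), array([171., 289.]), np.float64(86.0)]
side jar 0.59 1223 lo [ 0.326 -0.355  0.013] hi [ 0.366 -0.314  0.067] med [ 0.344 -0.344  0.056] rect [array([ 349., -334.]), array([45., 44.]), np.float64(32.0)]
side meter 0.97 1590 lo [ 0.536 -0.375  0.012] hi [ 0.576 -0.315  0.062] med [ 0.547 -0.355  0.053] rect [array([ 557., -344.]), array([43., 64.]), np.float64(1.0)]
side brush 0.97 347 lo [ 0.463 -0.187  0.012] hi [ 0.493 -0.164  0.05 ] med [ 0.476 -0.178  0.034] rec
[... 1688 characters left out ...]
.]), array([41., 36.]), np.float64(55.0)]
scene meter 0.74 174 lo [ 0.539 -0.342  0.012] hi [ 0.57  -0.303  0.063] med [ 0.554 -0.309  0.046] rect [array([ 555., -323.]), array([33., 42.]), np.float64(3.0)]
scene brush 0.68 107 lo [ 0.473 -0.163  0.014] hi [ 0.497 -0.144  0.051] med [ 0.486 -0.153  0.033] rect [array([ 485., -154.]), array([23., 27.]), np.float64(71.0)]
scene tray 0.77 6911 lo [ 0.41  -0.199  0.002] hi [0.689 0.191 0.021] med [0.531 0.03  0.006] rect [array([548.,  -4.]), array([405., 281.]), np.float64(88.0)]
scene tray 0.69 1428 lo [ 0.323 -0.41   0.   ] hi [ 0.588 -0.25   0.008] med [ 0.452 -0.302  0.004] rect [array([ 463., -200.]), array([446., 284.]), np.float64(85.0)]
```

```bash
python3 -m crank '[-2.5,0,-1.5,0,0,0,0, -2.5,0,-1.5,0,0,0,0, -2.5,0,-1.5,0,0,0,0, -2.5,0,-1.5,0,0,0,0, -2.5,0,-1.5,0,0,0,0, -2.5,0,-1.5,0,0,0,0, 0,0,0,0,0,0,0, 0,0,0,0,0,0,0]'; python3 - <<'E'
from h import *
np.set_printoptions(precision=3,suppress=True)
T=tool(); print(T)
s=manip.snapshot("wrist"); cv2.imwrite("pics/w1.png",s["frame"]); print(s['tool_from_camera'])
W=cloud(s,T); np.save("w1.npy",W)
for q in ["sleeve_a_centre","housing_centre","bar_centre","brush","tray"]:
  for d in manip.outline_of(s,q)[:3]:
    if d['p']<.3: continue
    m=cv2.erode(d['region'].astype(np.uint8),np.ones((3,3)))>0
    P=W[m]; P=P[np.isfinite(P[:,0])]
    if len(P)<5: continue
    r=cv2.minAreaRect((P[:,:2]*1000).astype(np.float32))
    print(q,round(d['p'],2),len(P),'lo',np.percentile(P,2,0),'hi',np.percentile(P,98,0),'rect',[np.round(x,0) for x in r],np.round(d['bbox'],2))
E
```

```text
t: 2.0
position: [0.5814, 0.0, 0.3771]
orientation: [-179.1, 89.9, -179.1]
wrist_force: [0.0, 0.3, -0.4]
opening: 0.0877
[[-0.002 -0.     1.     0.581]
 [-0.     1.     0.     0.   ]
 [-1.    -0.    -0.002  0.377]
 [ 0.     0.     0.     1.   ]]
[[ 0.    -0.258  0.966 -0.162]
 [-0.    -0.966 -0.258  0.07 ]
 [ 1.    -0.    -0.    -0.   ]
 [ 0.     0.     0.     1.   ]]
sleeve_a_centre 0.58 1545 lo [0.564 0.082 0.035] hi [0.647 0.133 0.053] rect [array([606., 108.]), array([86., 51.]), np.float64(14.0)] [0.47 0.17 0.58 0.29]
housing_centre 0.57 1180 lo [ 0.574 -0.147  0.01 ] hi [ 0.628 -0.099  0.07 ] rect [array([ 600., -126.]), array([58., 59.]), np.float64(89.0)] [0.49 0.53 0.55 0.65]
brush 0.82 438 lo [ 0.466 -0.176  0.01 ] hi [ 0.499 -0.145  0.049] rect [array([ 482., -161.]), array([33., 37.]), np.float64(82.0)] [0.39 0.6  0.43 0.67]
brush 0.54 1170 lo [ 0.574 -0.146  0.01 ] hi [ 0.628 -0.099  0.07 ] rect [array([ 601., -125.]), array([57., 57.]), np.float64(90.0)] [0.49 0.53 0.55 0.65]
brush 0.45 1669 lo [0.563 0.079 0.034] hi [0.648 0.134 0.053] rect [array([605., 106.]), array([89., 53.]), np.float64(14.0)] [0.47 0.17 0.58 0.3 ]
tray 0.62 32506 lo [ 0.415 -0.2    0.002] hi [0.685 0.191 0.02 ] rect [array([549.,  -5.]), array([401., 281.]), np.float64(88.0)] [0.32 0.07 0.62 0.69]
```

View pics/w1.png

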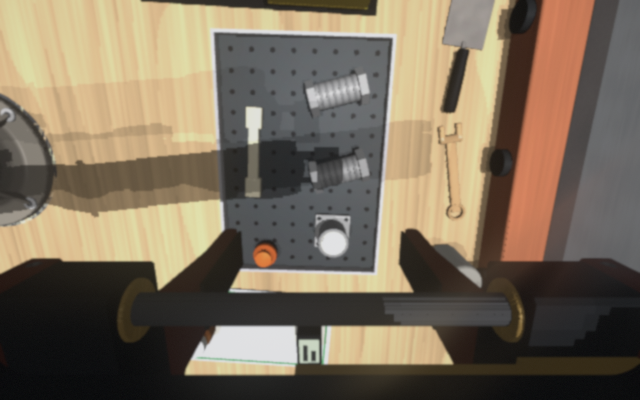

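The wrist view shows the bar at (253,152), sleeves at (337,91) and (336,168), the housing at (331,240) and the brush at (264,255). One sleeve is in shadow, so I'll measure by height.

```bash
python3 - <<'E'
from h import *
W=np.load("w1.npy"); v,u=np.mgrid[:400,:640]
for n,(u0,u1,v0,v1),(a,b) in [("sa",(295,380,60,118),(.025,.07)),("sb",(295,380,135,196),(.025,.07)),("sa_lo",(295,380,60,118),(.01,.07)),("sb_lo",(295,380,135,196),(.01,.07)),("bar",(238,272,95,205),(.0115,.03)),("lens",(300,365,205,258),(.066,.08)),("drumtop",(300,365,205,258),(.05,.08)),("hous",(300,365,205,258),(.009,.08)),("brush",(245,285,235,262),(.015,.08))]:
    m=(u>=u0)&(u<u1)&(v>=v0)&(v<v1)&(W[...,2]>a)&(W[...,2]<b)
    P=W[m]; r=cv2.minAreaRect((P[:,:2]*1000).astype(np.float32))
    print(n,len(P),'z',np.percentile(P[:,2],[2,50,98]).round(4),'rect',[np.round(x,1) for x in r],'mean',P.mean(0).round(4))
E
```

```text
sa 1845 z [0.0302 0.046  0.0528] rect [array([605.6, 107.3]), array([90.1, 55.4]), np.float64(13.9)] mean [0.6065 0.1068 0.0446]
sb 1532 z [0.0295 0.0459 0.0527] rect [array([610.2, -15.7]), array([90.2, 54.9]), np.float64(14.7)] mean [ 0.6098 -0.013   0.0444]
sa_lo 1850 z [0.0297 0.046  0.0528] rect [array([605.6, 107.3]), array([90.1, 55.4]), np.float64(13.9)] mean [0.6066 0.1069 0.0446]
sb_lo 1537 z [0.0293 0.0458 0.0527] rect [array([621.1, -30.8]), array([103.6,  89.4]), np.float64(14.9)] mean [ 0.6099 -0.013   0.0443]
bar 1149 z [0.013  0.0156 0.0176] rect [array([468. ,  11.5]), array([150. ,  25.7]), np.float64(85.8)] mean [0.4682 0.0147 0.0156]
lens 511 z [0.0661 0.0686 0.0709] rect [array([ 600.2, -127.1]), array([46.3, 44.8]), np.float64(16.5)] mean [ 0.6004 -0.1265  0.0685]
drumtop 745 z [0.0536 0.0675 0.0708] rect [array([ 601. , -126.9]), array([49.1, 48.9]), np.float64(89.8)] mean [ 0.6004 -0.1248  0.0669]
hous 1330 z [0.0099 0.0645 0.0704] rect [array([ 600.6, -126.9]), array([61. , 61.8]), np.float64(87.4)] mean [ 0.5994 -0.1189  0.0453]
brush 389 z [0.0227 0.0347 0.0491] rect [array([ 482.1, -159.8]), array([30.2, 41.1]), np.float64(82.7)] mean [ 0.4837 -0.1577  0.037 ]
```

```bash
python3 -m crank '[3.5,0.2,-1.9,0.7,0,0,0.5, 3.5,0.2,-1.9,0.7,0,0,0.5, 3.5,0.2,-1.9,0.7,0,0,0.5, 3.5,0.2,-1.9,0.7,0,0,0.5, 3.5,0.2,-1.9,0.7,0,0,0.5, 3.5,0.2,-1.9,0.7,0,0,0.5, 3,0,0,0,0,0,0.5, 2,0,0,0,0,0,0.5]'; python3 - <<'E'
from h import *
T=tool(); print(T.round(3)); print(manip.get_state()['opening'])
s=manip.snapshot("wrist"); cv2.imwrite("pics/w2.png",s["frame"])
W=cloud(s,T)
for d in manip.outline_of(s,"bar_centre")[:2]:
    P=W[d['region']]; P=P[(P[:,2]>.0115)&(P[:,2]<.02)]
    if len(P)>5: print(d['p'],cv2.minAreaRect((P[:,:2]*1000).astype(np.float32)),P.mean(0))
E
```

```text
t: 3.1
position: [0.464, 0.0158, 0.1057]
orientation: [-165.5, 89.8, -169.9]
wrist_force: [-0.3, 0.3, -0.4]
opening: 0.0437
[[-0.003  0.077  0.997  0.464]
 [-0.001  0.997 -0.077  0.016]
 [-1.    -0.001 -0.003  0.106]
 [ 0.     0.     0.     1.   ]]
0.04373343065853997
```

View pics/w2.png

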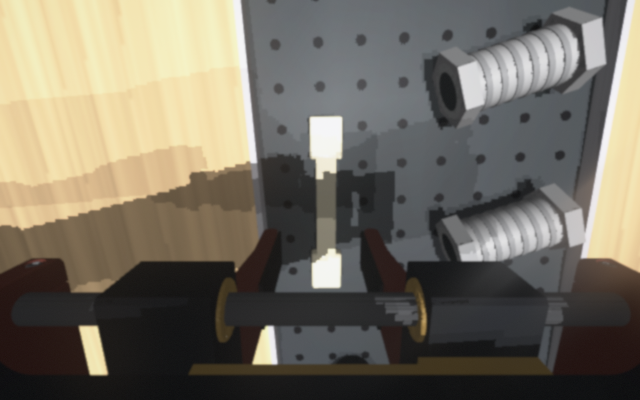

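```bash
python3 -m crank '[2,-0.1,0.2,0,0,0,0.5, 2,-0.1,0.2,0,0,0,0.5, 2,-0.1,0,0,0,0,0.5, 1.5,0,0,0,0,0,0.5, 1,0,0,0,0,0,0.5, 0.5,0,0,0,0,0,0.5, 0,0,0,0,0,0,0.5, 0,0,0,0,0,0,0.5]'; python3 - <<'E'
from h import *
T=tool(); print(T.round(4))
s=manip.snapshot("side"); cv2.imwrite("pics/s3.png",s["frame"][130:330,200:440])
W=cloud(s)
P=W[(W[...,2]>.011)&(W[...,2]<.019)&(abs(W[...,0]-.468)<.02)&(abs(W[...,1]-.015)<.1)]
print(len(P),cv2.minAreaRect((P[:,:2]*1000).astype(np.float32)))
E
```

```text
t: 4.0
position: [0.4745, 0.0128, 0.0177]
orientation: [7.7, 89.8, 3.2]
wrist_force: [0.0, 1.3, 0.4]
opening: 0.044
[[ 3.300e-03  7.770e-02  9.970e-01  4.745e-01]
 [ 2.000e-04  9.970e-01 -7.770e-02  1.280e-02]
 [-1.000e+00  4.000e-04  3.200e-03  1.770e-02]
 [ 0.000e+00  0.000e+00  0.000e+00  1.000e+00]]
335 ((468.4405517578125, 9.287269592285156), (149.72889709472656, 26.582656860351562), 85.8406982421875)
```

View pics/s3.png

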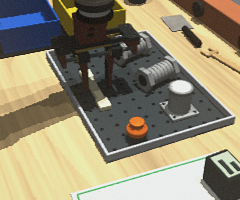

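```bash
python3 -m crank '[0.4,0,-0.5,0,0,0,0.5, 0.4,0,0,0,0,0,0.5, 0.3,0,0,0,0,0,0.5, 0,0,0,0,0,0,1, 0,0,0,0,0,0,1, 0,0,0,0,0,0,1, 0,0,0,0,0,0,1, 0,0,0,0,0,0,1]'
```

```text
t: 4.85
position: [0.4701, 0.0134, 0.0073]
orientation: [10.0, 89.7, 5.6]
wrist_force: [-0.3, -0.1, -0.7]
opening: 0.0154
```

```bash
python3 -m crank '[-3,0,0,0,0,0,1, -4,0,0,0,0,0,1, -4,-0.5,0,0,0,0,1, -1,-3,0.1,0,0,0,1, 0,-4,0.2,0,0,0,1, 0,-4,0.2,0,0,0,1, 0,-4,0.2,0,0,0,1, 0,-4,0.2,0,0,0,1]'
```

```text
t: 5.65
position: [0.4657, -0.1817, 0.1333]
orientation: [15.2, 89.5, 11.5]
wrist_force: [0.8, 1.2, -0.1]
opening: 0.0155
```

```bash
python3 -m crank '[0,-4,0.1,0,0,0,1, 0,-4,0.1,0,0,0,1, 0,-3,0.1,0,0,0,1, 0,-2,0.1,0,0,0,1, 0,0,0,0,0,0,1, 0,0,0,0,0,0,1, 0,0,0,0,0,0,1, 0,0,0,0,0,0,1]'; python3 - <<'E'
from h import *
print(tool().round(3))
s=manip.snapshot("side"); cv2.imwrite("pics/s4.png",s["frame"])
E
```

```text
t: 6.45
position: [0.4583, -0.3205, 0.1329]
orientation: [9.3, 89.5, 5.3]
wrist_force: [-0.1, -0.3, -0.6]
opening: 0.0156
[[ 0.009  0.07   0.998  0.458]
 [ 0.001  0.998 -0.07  -0.32 ]
 [-1.     0.001  0.009  0.133]
 [ 0.     0.     0.     1.   ]]
```

View pics/s4.png

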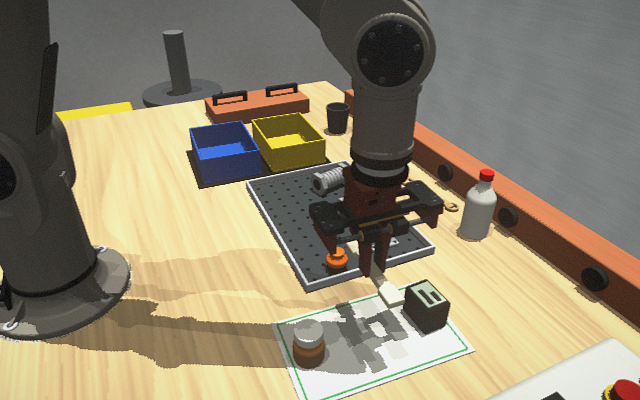

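```bash
python3 - <<'E'
from h import *
s=manip.snapshot("side"); W=cloud(s)
v,u=np.mgrid[:400,:640]
m=(u>368)&(u<402)&(v>262)&(v<306)&(W[...,2]>.08)
P=W[m]
for a,b in zip(*[np.linspace(-.42,-.30,9)[:-1],np.linspace(-.42,-.30,9)[1:]]):
    Q=P[(P[:,1]>a)&(P[:,1]<b)]
    if len(Q): print(round(a,3),len(Q),np.percentile(Q,[10,50,95],axis=0).round(3).tolist())
s=manip.snapshot("wrist"); cv2.imwrite("pics/w4.png",s["frame"])
E
```

```text
-0.405 121 [[0.442, -0.398, 0.135], [0.452, -0.396, 0.141], [0.461, -0.391, 0.143]]
-0.39 167 [[0.442, -0.389, 0.137], [0.451, -0.382, 0.142], [0.465, -0.376, 0.143]]
-0.375 143 [[0.443, -0.374, 0.138], [0.452, -0.369, 0.142], [0.465, -0.362, 0.143]]
-0.36 107 [[0.449, -0.359, 0.135], [0.453, -0.353, 0.142], [0.463, -0.347, 0.144]]
-0.345 178 [[0.449, -0.342, 0.135], [0.457, -0.333, 0.142], [0.473, -0.331, 0.152]]
-0.33 71 [[0.452, -0.329, 0.141], [0.461, -0.325, 0.142], [0.467, -0.316, 0.149]]
```

View pics/w4.png

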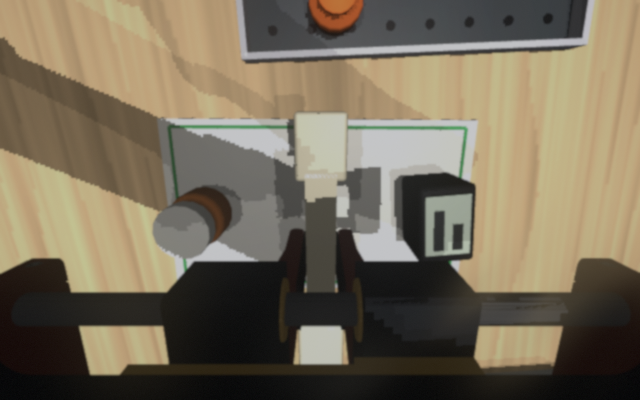

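```bash
python3 -m crank '[2,-0.6,-0.2,0,0,0,1, 2.5,-0.6,-0.2,0,0,0,1, 2.5,0,0,0,0,0,1, 2,0,0,0,0,0,1, 1,0,0,0,0,0,1, 0.6,0,0,0,0,0,1, 0,0,0,0,0,0,1, 0,0,0,0,0,0,1]'; python3 - <<'E'
from h import *
print(tool().round(4))
s=manip.snapshot("side"); W=cloud(s); cv2.imwrite("pics/s5.png",s["frame"][180:400,200:500])
for q in ("jar","meter","photo_mat"):
  for d in manip.outline_of(s,q)[:1]:
    P=W[d['region']]; print(q,d['p'],np.nanpercentile(P,2,0),np.nanpercentile(P,98,0))
E
```

```text
t: 7.4
position: [0.4588, -0.3307, 0.0262]
orientation: [-1.2, 89.2, -4.9]
wrist_force: [0.3, -0.3, -0.3]
opening: 0.0156
[[ 1.470e-02  6.400e-02  9.978e-01  4.588e-01]
 [-1.300e-03  9.979e-01 -6.400e-02 -3.307e-01]
 [-9.999e-01 -3.000e-04  1.480e-02  2.620e-02]
 [ 0.000e+00  0.000e+00  0.000e+00  1.000e+00]]
jar 0.71 [ 0.32536659 -0.35474077  0.00830712] [ 0.36886075 -0.30967751  0.06688141]
meter 0.82 [ 0.53614678 -0.3750291   0.00974994] [ 0.5796002  -0.31469758  0.06148701]
photo_mat 0.77 [ 0.31513146 -0.42470165  0.0011884 ] [ 0.58650104 -0.25273911  0.00554823]
```

View pics/s5.png

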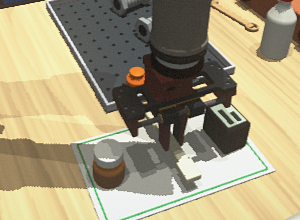

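```bash
python3 -m crank '[0.8,-0.3,-0.4,0,0.8,0,1, 0.8,-0.2,0,0,0,0,1, 0.3,0,0,0,0,0,1, 0,0,0,0,0,0,1, 0,0,0,0,0,0,1, 0,0,0,0,0,0,0.6, 0,0,0,0,0,0,0.6, 0,0,0,0,0,0,0.6]'; python3 - <<'E'
from h import *
print(tool().round(4),manip.get_state()['wrist_force'])
E
```

```text
t: 8.4
position: [0.4547, -0.3367, 0.0066]
orientation: [-42.4, 89.9, -46.1]
wrist_force: [0.1, 0.3, 0.3]
opening: 0.0339
[[ 0.0014  0.0647  0.9979  0.4547]
 [-0.0015  0.9979 -0.0647 -0.3367]
 [-1.     -0.0014  0.0015  0.0066]
 [ 0.      0.      0.      1.    ]] [0.14014438 0.28771749 0.25094798]
```

```bash
python3 -m crank '[-3,0,0,0,0,0,0.6, -4,0,0,0,0,0,0.6, -4,0,0,0,0,0,0.3, -2,2,1.2,0,0,0,0, 0,3.5,2.1,0,0,0,0, 0,3.5,2.1,0,0,0,0, 0,3.5,2.1,0,0,0,0, 0,3.5,2.1,0,0,0,0]'; python3 - <<'E'
from h import *
np.set_printoptions(precision=4,suppress=True)
print(tool().round(4))
s=manip.snapshot("side"); W=cloud(s); cv2.imwrite("pics/s6.png",s["frame"])
P=W[(W[...,2]>.0105)&(W[...,2]<.018)&(abs(W[...,0]-.455)<.05)&(abs(W[...,1]+.337)<.09)]
print(len(P),cv2.minAreaRect((P[:,:2]*1000).astype(np.float32)),np.percentile(P,[5,50,95],axis=0))
for q in ("jar","meter"):
  for d in manip.outline_of(s,q)[:1]:
    P=W[d['region']]; print(q,d['p'],np.nanpercentile(P,2,0),np.nanpercentile(P,98,0))
E
```

```text
t: 9.2
position: [0.561, -0.1863, 0.1437]
orientation: [-50.6, 89.7, -55.2]
wrist_force: [0.3, -0.3, 0.1]
opening: 0.0795
[[ 0.0032  0.0796  0.9968  0.561 ]
 [-0.0047  0.9968 -0.0796 -0.1863]
 [-1.     -0.0044  0.0036  0.1437]
 [ 0.      0.      0.      1.    ]]
1035 ((454.5829162597656, -339.71820068359375), (150.00198364257812, 27.491390228271484), 85.94894409179688) [[ 0.4402 -0.4106  0.0124]
 [ 0.4531 -0.3523  0.0151]
 [ 0.465  -0.2726  0.017 ]]
jar 0.79 [ 0.3255 -0.3549  0.0072] [ 0.3684 -0.3137  0.0667]
meter 0.84 [ 0.5361 -0.375   0.0092] [ 0.5796 -0.3123  0.0615]
```

View pics/s6.png

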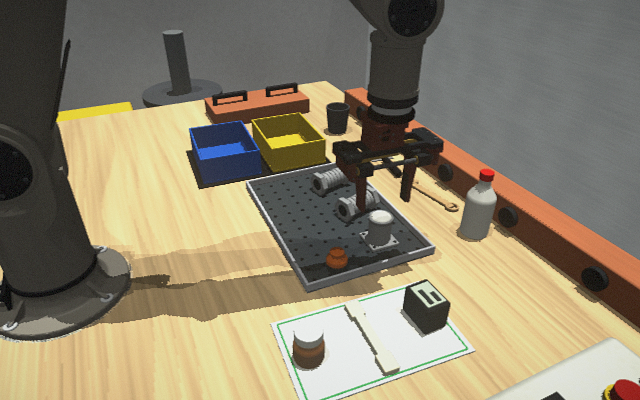

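The bar lies at (0.4545, -0.338) at 86°, about 1 mm from the mat centre, and the jar and meter have not moved. The housing is next.

```bash
python3 -m crank '[0,3,1.7,0,0,0,0, 0,2.5,1.4,0,0,0,0, 0,0.6,0.3,0,0,0,0, 1,0,0,0,0,0,0, 1,0,0,0,0,0,0, 0,0,0,0,0,0,0, 0,0,0,0,0,0,0, 0,0,0,0,0,0,0]'; python3 - <<'E'
from h import *
T=tool(); print(T.round(4))
s=manip.snapshot("wrist"); cv2.imwrite("pics/w7.png",s["frame"]); W=cloud(s,T)
P=W[(W[...,2]>.06)&(W[...,2]<.075)&(abs(W[...,0]-.6)<.05)&(abs(W[...,1]+.127)<.05)]
if len(P)>5: print(len(P),cv2.minAreaRect((P[:,:2]*1000).astype(np.float32)))
E
```

```text
t: 10.15
position: [0.594, -0.1375, 0.1202]
orientation: [-102.6, 89.4, -107.6]
wrist_force: [0.4, -0.8, 0.5]
opening: 0.0877
[[-0.003   0.0878  0.9961  0.594 ]
 [-0.0093  0.9961 -0.0878 -0.1375]
 [-1.     -0.0095 -0.0021  0.1202]
 [ 0.      0.      0.      1.    ]]
3737 ((600.7083740234375, -127.379150390625), (49.84141159057617, 50.15837860107422), 73.800537109375)
```

View pics/w7.png

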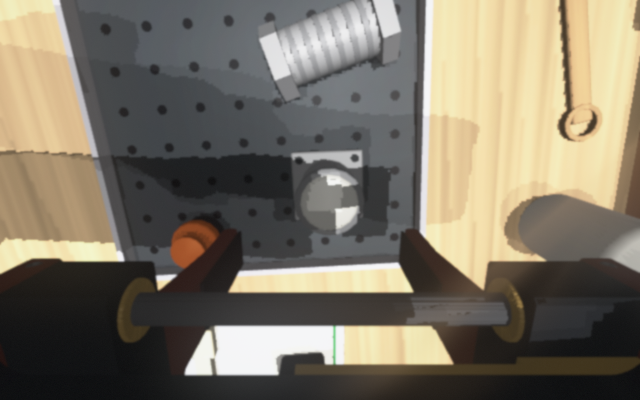

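```bash
python3 -m crank '[0,1.0,0.6,0,0,0.5,0, 1,0,0,0,0,0,0, 2.5,0,0,0,0,0,0, 2.5,0,0,0,0,0,0, 1.5,0,0,0,0,0,0, 1,0,0,0,0,0,0, 0.3,0,0,0,0,0,0, 0,0,0,0,0,0,0]'
```

```text
t: 11.0
position: [0.604, -0.1259, 0.0283]
orientation: [22.2, 89.9, 17.3]
wrist_force: [-0.4, 0.1, 0.2]
opening: 0.0879
```

```bash
python3 -m crank '[0.4,-0.1,-0.3,0,0,0,0, 0,0,0,0,0,0,1, 0,0,0,0,0,0,1, 0,0,0,0,0,0,1, 0,0,0,0,0,0,1, 0,0,0,0,0,0,1, -2,0,0,0,0,0,1, -2,0,0,0,0,0,1]'
```

```text
t: 11.8
position: [0.6, -0.1267, 0.0651]
orientation: [38.6, 89.9, 33.7]
wrist_force: [0.8, -0.6, -1.6]
opening: 0.0499
```

```bash
python3 -m crank '[-4,0,0,0,0,0,1, -4,0,0,0,0,0,1, -1,3,-0.4,0,0,0,1, 0,4,-0.5,0,0,0,1, 0,4,-0.5,0,0,0,1, 0,4,-0.5,0,0,0,1, 0,0,0,0,0,0,1, 0,0,0,0,0,0,1]'; python3 - <<'E'
from h import *
print(tool().round(3))
s=manip.snapshot("side"); cv2.imwrite("pics/s8.png",s["frame"])
E
```

```text
t: 12.6
position: [0.5953, 0.0275, 0.1626]
orientation: [8.9, 89.6, 3.7]
wrist_force: [1.1, -0.5, -0.9]
opening: 0.0499
[[ 0.008  0.09   0.996  0.595]
 [ 0.001  0.996 -0.09   0.028]
 [-1.     0.001  0.008  0.163]
 [ 0.     0.     0.     1.   ]]
```

View pics/s8.png

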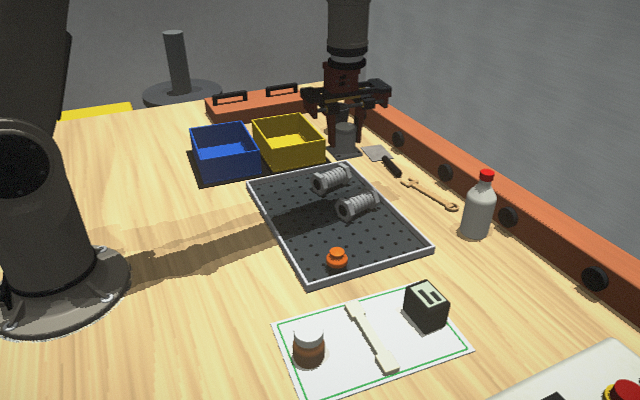

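The housing is held level at (345,140). I'll move it to the yellow bin.

```bash
python3 -m crank '[0,4,-0.5,0,0.4,0,1, 0,4,-0.5,0,0,0,1, 0,4,-0.5,0,0,0,1, 0,4,-0.5,0,0,0,1, 0,4,-0.5,0,0,0,1, 0,4,-0.5,0,0,0,1, 0,4,-0.5,0,0,0,1, 0,2,-0.3,0,0,0,1]'
```

```text
t: 13.45
position: [0.5932, 0.3201, 0.1605]
orientation: [-76.3, 89.6, -83.2]
wrist_force: [0.3, 0.5, -0.3]
opening: 0.0497
```

```bash
python3 - <<'E'
from h import *
print(tool().round(3))
s=manip.snapshot("scene"); cv2.imwrite("pics/c9.png",s["frame"])
E
```

```text
[[ 0.001  0.12   0.993  0.593]
 [-0.007  0.993 -0.12   0.32 ]
 [-1.    -0.006  0.002  0.16 ]
 [ 0.     0.     0.     1.   ]]
```

View pics/c9.png

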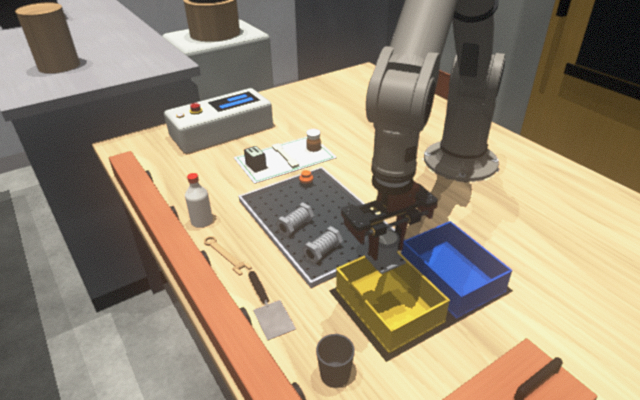

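```bash
python3 -m crank '[0,1.2,-1.3,-3,0,0,1, 2.5,0,0,0,0,0,1, 3,0,0,0,0,0,1, 3,0,0,0,0,0,1, 2,0,0,0,0,0,1, 1.5,0,0,0,0,0,1, 0,0,0,0,0,0,1, 0,0,0,0,0,0,1]'
```

```text
t: 14.3
position: [0.5829, 0.3248, 0.0379]
orientation: [-72.7, 89.4, -76.2]
wrist_force: [0.9, -0.1, -0.3]
opening: 0.0497
```

```bash
python3 -m crank '[0.6,0,0,0,0,0,1, 0.2,0,0,0,0,0,1, 0,0,0,0,0,0,0.2, 0,0,0,0,0,0,0.2, 0,0,0,0,0,0,0.2, 0,0,0,0,0,0,0.2, -2,0,0,0,0,0,0.2, -4,0,0,0,0,0,0.2]'
```

```text
t: 15.1
position: [0.5817, 0.3245, 0.0897]
orientation: [-85.9, 89.3, -89.4]
wrist_force: [0.8, 0.3, 0.9]
opening: 0.0703
```

```bash
python3 -m crank '[-4,0,0,0,0,0,0, -3,-1,0,0,0,0.3,0, 0,-4,0.7,0,0,0,0, 0,-4,0.7,0,0,0,0, 0,-4,0.7,0,0,0,0, 0,-4,0.7,0,0,0,0, 0,-3.5,0.7,0,0,0,0, 0,0,0,8.5,0,0,0]'; python3 - <<'E'
from h import *
print(tool().round(3), manip.get_state()['q'].round(0))
s=manip.snapshot("scene"); cv2.imwrite("pics/c10.png",s["frame"]); W=cloud(s)
for d in manip.outline_of(s,"housing_centre")[:2]:
    P=W[d['region']]; print(d['p'],np.nanpercentile(P,[2,50,98],axis=0))
E
```

```text
t: 15.9
position: [0.6086, 0.116, 0.172]
orientation: [17.6, 89.2, 5.9]
wrist_force: [-0.2, -0.4, -0.0]
opening: 0.0885
[[ 0.014  0.203  0.979  0.609]
 [ 0.001  0.979 -0.203  0.116]
 [-1.     0.004  0.013  0.172]
 [ 0.     0.     0.     1.   ]] [-19.  25.   3. 101.  -1.  54. -27.]
0.61 [[0.55639977 0.29928101 0.01266246]
 [0.59411583 0.3369384  0.0458895 ]
 [0.61331444 0.35498383 0.07594307]]
```

View pics/c10.png

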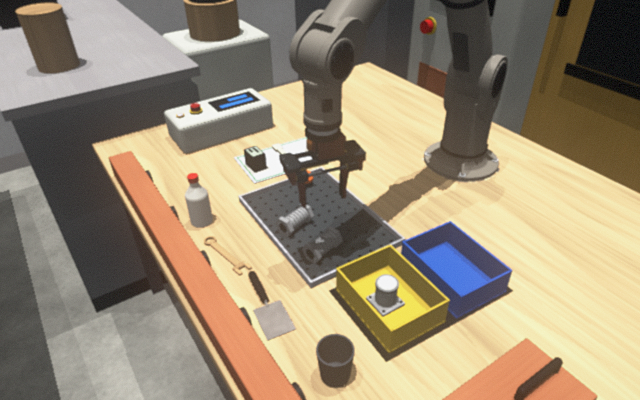

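```bash
python3 -m crank '[0,0,0,8.1,0.7,0,0, 0,0,0,8.1,0,0,0, 0,0,0,8.1,0,0,0, 0,0,0,8.1,0,0,0, 0,0,0,8.1,0,0,0, 0,0,0,8.1,0,0,0, 0,0,0,8.1,0,0,0, 0,0,0,8,0,0,0]'; python3 - <<'E'
from h import *
T=tool(); print(T.round(3), manip.get_state()['q'].round(0))
s=manip.snapshot("wrist"); cv2.imwrite("pics/w11.png",s["frame"]); W=cloud(s,T)
for x,y in ((.606,.11),(.61,-.013)):
  P=W[(W[...,2]>.03)&(W[...,2]<.06)&(abs(W[...,0]-x)<.055)&(abs(W[...,1]-y)<.045)]
  if len(P)>5:
    r=cv2.minAreaRect((P[:,:2]*1000).astype(np.float32)); print(len(P),r)
E
```

```text
t: 16.8
position: [0.6054, 0.1368, 0.1719]
orientation: [166.5, 89.2, 90.9]
wrist_force: [0.1, -0.1, -0.1]
opening: 0.0876
[[-0.     0.969  0.247  0.605]
 [ 0.014  0.247 -0.969  0.137]
 [-1.     0.003 -0.013  0.172]
 [ 0.     0.     0.     1.   ]] [-31.  26.  17. 101. -10.  55. -85.]
4153 ((605.6111450195312, 107.45384979248047), (90.70773315429688, 52.61448287963867), 13.834248542785645)
3999 ((610.66943359375, -15.069644927978516), (89.92224884033203, 52.944923400878906), 14.90134334564209)
```

View pics/w11.png

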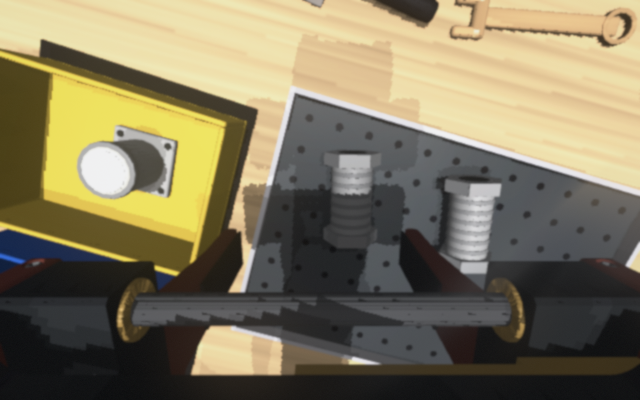

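```bash
python3 -m crank '[0,-0.7,2.7,0,-0.8,0,0, 2,0,0,0,0,0,0, 3,0,0,0,0,0,0, 3,0,0,0,0,0,0, 3,0,0,0,0,0,0, 2,0,0,0,0,0,0, 0.5,0,0,0,0,0,0, 0,0,0,0,0,0,0]'; python3 - <<'E'
from h import *
print(tool().round(4))
E
```

```text
t: 17.65
position: [0.6063, 0.1069, 0.0338]
orientation: [61.3, 89.6, -11.9]
wrist_force: [-0.3, -0.4, 0.1]
opening: 0.0879
[[ 0.007   0.9573  0.2892  0.6063]
 [-0.0015  0.2892 -0.9573  0.1069]
 [-1.      0.0063  0.0034  0.0338]
 [ 0.      0.      0.      1.    ]]
```

```bash
python3 -m crank '[1,0,0,3,0,0,0, 0.8,0,0,0,0,0,0, 0.4,0,0,0,0,0,0, 0,0,0,0,0,0,1, 0,0,0,0,0,0,1, 0,0,0,0,0,0,1, 0,0,0,0,0,0,1, 0,0,0,0,0,0,1]'
```

```text
t: 18.45
position: [0.6104, 0.1068, 0.0168]
orientation: [78.3, 89.1, 2.6]
wrist_force: [-0.3, -0.0, -0.0]
opening: 0.0512
```

```bash
python3 -m crank '[0,0,0,0,0,0,1, 0,0,0,0,0,0,1, 0,0,0,0,0,0,1, 0,0,0,0,0,0,1, 0,0,0,0,0,0,1, 0,0,0,0,0,0,1, -1,0,0,0,0,0,1, -1,0,0,0,0,0,1]'; python3 - <<'E'
from h import *
print(tool().round(4))
s=manip.snapshot("scene"); cv2.imwrite("pics/c12.png",s["frame"][150:350,200:440])
E
```

```text
t: 19.25
position: [0.609, 0.1066, 0.0367]
orientation: [74.9, 89.3, -0.7]
wrist_force: [0.1, -0.3, -0.8]
opening: 0.0396
[[ 1.250e-02  9.686e-01  2.483e-01  6.090e-01]
 [-2.000e-04  2.483e-01 -9.687e-01  1.066e-01]
 [-9.999e-01  1.200e-02  3.200e-03  3.670e-02]
 [ 0.000e+00  0.000e+00  0.000e+00  1.000e+00]]
```

View pics/c12.png

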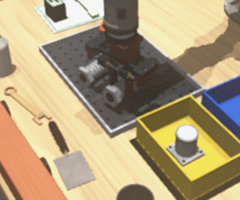

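```bash
python3 -m crank '[-4,0,0,0,0,-0.7,1, -4,0,0,0,0,0,1, -4,0,0,0,0,0,1, 0,-1.5,-4,0,0,0,1, 0,-1.5,-4,0,0,0,1, 0,-1.5,-4,0,0,0,1, 0,-1.5,-4,0,0,0,1, 0,-1.5,-4,0,0,0,1]'; python3 - <<'E'
from h import *
T=tool();print(T.round(4))
d=np.array([.407,.393,.16])-T[:3,3]; print(T[:3,:3].T@d*100)
E
```

```text
t: 20.1
position: [0.4902, 0.2806, 0.1692]
orientation: [74.2, 89.2, -2.4]
wrist_force: [0.1, 0.6, -0.3]
opening: 0.0393
[[ 1.380e-02  9.725e-01  2.326e-01  4.902e-01]
 [-6.000e-04  2.327e-01 -9.726e-01  2.806e-01]
 [-9.999e-01  1.330e-02  3.800e-03  1.692e-01]
 [ 0.000e+00  0.000e+00  0.000e+00  1.000e+00]]
[  0.80295544  -5.48526663 -12.87051885]
```

```bash
python3 -m crank '[0,-1.6,-3.8,0,0,0,1, 0,-1.6,-3.8,0,0,0,1, 0,-1.3,-3,0,0,0,1, 0,-0.5,-1.5,0,0,0,1, 0,0,0,8,0,-0.8,1, 0,0,0,8,0,0,1, 0,0,0,0,0,0,1, 0,0,0,0,0,0,1]'; python3 - <<'E'
from h import *
T=tool();print(T.round(4))
d=np.array([.407,.393,.05])-T[:3,3]; print(T[:3,:3].T@d*100,manip.get_state()['q'].round(0))
s=manip.snapshot("side"); cv2.imwrite("pics/s13.png",s["frame"])
E
```

```text
t: 20.9
position: [0.4032, 0.3991, 0.1733]
orientation: [166.4, 89.7, 74.4]
wrist_force: [0.1, 0.5, -0.9]
opening: 0.0395
[[ 0.0015  0.9994 -0.036   0.4032]
 [ 0.0055 -0.036  -0.9993  0.3991]
 [-1.      0.0013 -0.0056  0.1733]
 [ 0.      0.      0.      1.    ]]
[12.32813668  0.3864895   0.66145651] [ -64.   21.   16.  108.   -7.   52. -136.]
```

View pics/s13.png

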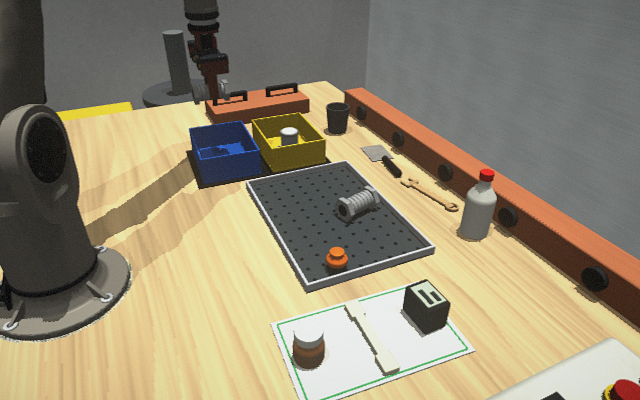

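```bash
python3 -m crank '[0,0.4,0.6,0,0,0,1, 3,0,0,0,0,0,1, 3,0,0,0,0,0,1, 3,0,0,0,0,0,1, 2.5,0,0,0,0,0,1, 2,0,0,0,0,0,1, 0.5,0,0,0,0,0,1, 0,0,0,0,0,0,1]'
```

```text
t: 21.75
position: [0.4137, 0.3896, 0.0315]
orientation: [148.3, 89.4, 56.6]
wrist_force: [-0.7, 0.6, -0.4]
opening: 0.0395
```

```bash
python3 -m crank '[0.4,0,0,0,0,0,1, 0.2,0,0,0,0,0,1, 0,0,0,0,0,0,0.35, 0,0,0,0,0,0,0.35, 0,0,0,0,0,0,0.35, 0,0,0,0,0,0,0.35, -3,0,0,0,0,0,0.35, -4,0,0,0,0,0,0.35]'; python3 - <<'E'
from h import *
T=tool();print(T.round(4))
s=manip.snapshot("scene"); cv2.imwrite("pics/c14.png",s["frame"])
d=np.array([.6107,-.014,.16])-T[:3,3]; print(T[:3,:3].T@d*100)
E
```

```text
t: 22.55
position: [0.4129, 0.388, 0.0965]
orientation: [149.0, 89.5, 57.4]
wrist_force: [-0.3, 0.2, 0.3]
opening: 0.0572
[[ 0.0047  0.9996 -0.0285  0.4129]
 [ 0.0074 -0.0285 -0.9996  0.388 ]
 [-1.      0.0045 -0.0075  0.0965]
 [ 0.      0.      0.      1.    ]]
[-6.54758331 20.94246825 39.57215331]
```

View pics/c14.png

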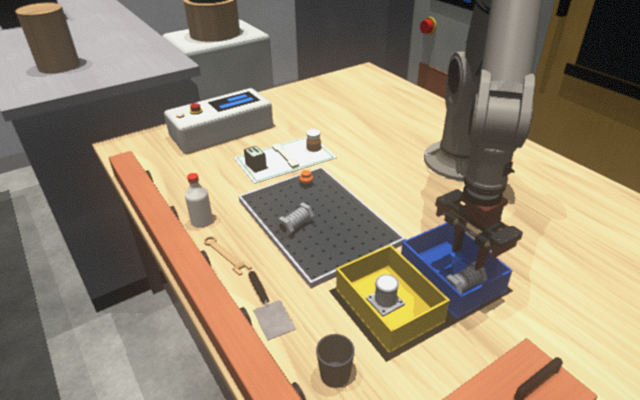

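Sleeve A is in the blue bin at (465,278). On to sleeve B.

```bash
python3 -m crank '[-4,0,0,0,0,0,0, -2.5,1,2,0,-0.4,0,0, 0,2,3.8,0,0,0,0, 0,2,3.8,0,0,0,0, 0,2,3.8,0,0,0,0, 0,2,3.8,0,0,0,0, 0,2,3.8,0,0,0,0, 0,2,3.8,0,0,0,0]'; python3 - <<'E'
from h import *
T=tool();print(T.round(4))
d=np.array([.6107,-.014,.16])-T[:3,3]; print(T[:3,:3].T@d*100)
E
```

```text
t: 23.4
position: [0.5425, 0.1412, 0.1742]
orientation: [137.2, 88.4, 46.6]
wrist_force: [0.4, 0.5, 0.4]
opening: 0.0877
[[ 0.0188  0.9998 -0.0116  0.5425]
 [ 0.0199 -0.0119 -0.9997  0.1412]
 [-0.9996  0.0186 -0.0201  0.1742]
 [ 0.      0.      0.      1.    ]]
[ 1.24025414  6.97728915 15.46287548]
```

```bash
python3 -m crank '[0,1.8,4,0,-0.6,-0.6,0, 0,1.8,4,0,-0.6,-0.6,0, 0,1.8,4,0,0,0,0, 0,1.6,3.3,0,0,0,0, 0,0,0,-7.5,0,0,0, 0,0,0,-7.5,0,0,0, 0,0,0,0,0,0,0, 0,0,0,0,0,0,0]'; python3 - <<'E'
from h import *
T=tool();print(T.round(4))
s=manip.snapshot("wrist"); cv2.imwrite("pics/w15.png",s["frame"]); W=cloud(s,T)
x,y=.61,-.013
P=W[(W[...,2]>.03)&(W[...,2]<.06)&(abs(W[...,0]-x)<.055)&(abs(W[...,1]-y)<.045)]
if len(P)>5: print(len(P),cv2.minAreaRect((P[:,:2]*1000).astype(np.float32)))
d=np.array([.6107,-.014,.012])-T[:3,3]; print(T[:3,:3].T@d*100)
E
```

```text
t: 24.2
position: [0.6152, -0.0291, 0.1744]
orientation: [8.6, 89.7, -67.4]
wrist_force: [0.1, -0.3, -1.2]
opening: 0.0879
[[ 1.800e-03  9.704e-01  2.413e-01  6.152e-01]
 [-4.300e-03  2.414e-01 -9.704e-01 -2.910e-02]
 [-1.000e+00  7.000e-04  4.600e-03  1.744e-01]
 [ 0.000e+00  0.000e+00  0.000e+00  1.000e+00]]
4123 ((610.262451171875, -16.01654052734375), (90.71661376953125, 53.453834533691406), 15.229400634765625)
[16.23676415 -0.07872259 -1.64683011]
```

View pics/w15.png

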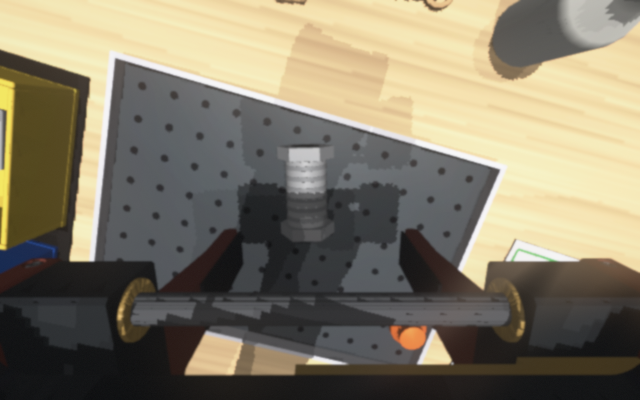

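```bash
python3 -m crank '[0,0,-1.5,0,0,0,0, 2,0,0,0,0,0,0, 3,0,0,0,0,0,0, 3,0,0,0,0,0,0, 3,0,0,0,0,0,0, 2,0,0,0,0,0,0, 1,0,0,0,0,0,0, 0,0,0,0,0,0,0]'; python3 - <<'E'
from h import *
T=tool();print(T.round(4))
d=np.array([.6107,-.014,.012])-T[:3,3]; print(T[:3,:3].T@d*100)
E
```

```text
t: 25.05
position: [0.6119, 0.0011, 0.0314]
orientation: [88.5, 89.7, 12.6]
wrist_force: [-0.7, -0.1, 0.1]
opening: 0.0877
[[ 5.500e-03  9.702e-01  2.421e-01  6.119e-01]
 [ 1.200e-03  2.421e-01 -9.702e-01  1.100e-03]
 [-1.000e+00  5.600e-03  1.000e-04  3.140e-02]
 [ 0.000e+00  0.000e+00  0.000e+00  1.000e+00]]
[ 1.93303186 -0.48870656  1.43643313]
```

```bash
python3 -m crank '[0,-0.2,0.7,0,0,0,0, 0,-0.2,0.7,0,0,0,0, 0,0,0,0,0,0,0, 0.7,0,0,0,0,0,0, 0.7,0,0,0,0,0,0, 0.2,0,0,0,0,0,0, 0,0,0,0,0,0,0, 0,0,0,0,0,0,1]'; python3 - <<'E'
from h import *
T=tool();print(T.round(4))
d=np.array([.6107,-.014,.012])-T[:3,3]; print(T[:3,:3].T@d*100)
E
```

```text
t: 25.85
position: [0.6143, -0.014, 0.0182]
orientation: [85.8, 89.3, 9.7]
wrist_force: [0.1, 0.1, 0.6]
opening: 0.0827
[[ 1.210e-02  9.705e-01  2.410e-01  6.143e-01]
 [ 2.100e-03  2.410e-01 -9.705e-01 -1.400e-02]
 [-9.999e-01  1.230e-02  9.000e-04  1.820e-02]
 [ 0.000e+00  0.000e+00  0.000e+00  1.000e+00]]
[ 0.61926303 -0.35634848 -0.08381675]
```

```bash
python3 -m crank '[0.3,0,0,0,0,0,1, 0,0,0,0,0,0,1, 0,0,0,0,0,0,1, 0,0,0,0,0,0,1, 0,0,0,0,0,0,1, 0,0,0,0,0,0,1, 0,0,0,0,0,0,1, 0,0,0,0,0,0,1]'; python3 -m crank '[-3,0,0,0,0,-0.7,1, -4,0,0,0,0,0,1, -4,0,0,0,0,0,1, -3,0,0,0,0,0,1, 0,0,0,0,0,0,1, 0,0,0,0,0,0,1, 0,0,0,0,0,0,1, 0,0,0,0,0,0,1]'; python3 - <<'E'
from h import *
T=tool();print(T.round(4))
s=manip.snapshot("side"); cv2.imwrite("pics/s16.png",s["frame"])
d=np.array([.401,.308,.16])-T[:3,3]; print(T[:3,:3].T@d*100)
E
```

```text
t: 26.65
position: [0.6144, -0.0136, 0.0151]
orientation: [86.1, 89.3, 10.1]
wrist_force: [-0.3, 0.2, -0.7]
opening: 0.0395
t: 27.45
position: [0.6113, -0.0135, 0.1566]
orientation: [-93.8, 89.6, -169.9]
wrist_force: [-1.2, -0.1, -0.8]
opening: 0.0397
[[-7.100e-03  9.704e-01  2.413e-01  6.113e-01]
 [-1.300e-03  2.413e-01 -9.704e-01 -1.350e-02]
 [-1.000e+00 -7.200e-03 -5.000e-04  1.566e-01]
 [ 0.000e+00  0.000e+00  0.000e+00  1.000e+00]]
[ -0.23274986 -12.65285588 -36.27656068]
```

View pics/s16.png

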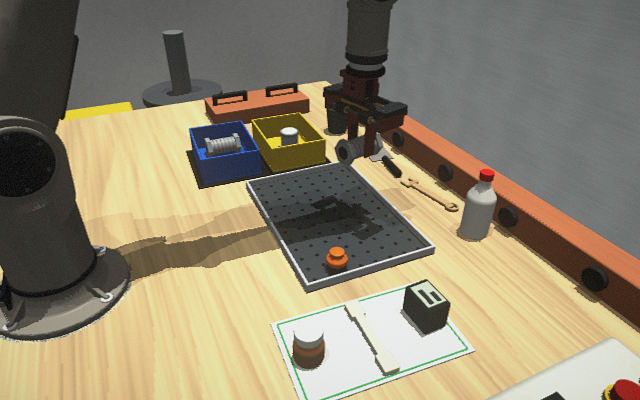

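```bash
python3 -m crank '[0,-0.7,-2,0,0,0,1, -0.5,-1.4,-4,0,0,0,1, 0,-1.4,-4,0,0,0,1, 0,-1.4,-4,0,0,0,1, 0,-1.4,-4,0,0,0,1, 0,-1.4,-4,0,0,0,1, 0,-1.4,-4,0,0,0,1, 0,-1.4,-4,0,0,0,1]'; python3 - <<'E'
from h import *
T=tool();print(T.round(4))
d=np.array([.404,.303,.16])-T[:3,3]; print(T[:3,:3].T@d*100)
E
```

```text
t: 28.3
position: [0.4313, 0.253, 0.1542]
orientation: [-69.6, 88.8, -146.4]
wrist_force: [0.1, 0.5, -0.8]
opening: 0.0393
[[-0.0168  0.9736  0.2277  0.4313]
 [-0.0111  0.2276 -0.9737  0.253 ]
 [-0.9998 -0.0189  0.007   0.1542]
 [ 0.      0.      0.      1.    ]]
[-0.59372919 -1.52811769 -5.4873333 ]
```

```bash
python3 -m crank '[0,-0.7,-2.5,0,0,1,1, 0,-0.6,-2.2,0,0,0,1, 0,0,0,8,0,0,1, 0,0,0,8,0,0,1, 0,0,0,0,0,0,1, 0,0,0,0,0,0,1, 0,0,0,0,0,0,1, 0,0,0,0,0,0,1]'; python3 - <<'E'
from h import *
T=tool();print(T.round(4))
s=manip.snapshot("wrist"); cv2.imwrite("pics/w17.png",s["frame"])
d=np.array([.404,.303,.027])-T[:3,3]; print(T[:3,:3].T@d*100)
s=manip.snapshot("side");W=cloud(s)
P=W[(W[...,2]>.03)&(W[...,2]<.065)&(abs(W[...,0]-.41)<.06)&(abs(W[...,1]-.39)<.05)]
print(np.percentile(P,[2,50,98],axis=0).round(3))
E
```

```text
t: 29.1
position: [0.3987, 0.302, 0.1483]
orientation: [-29.3, 89.1, -121.4]
wrist_force: [0.7, -0.6, -0.2]
opening: 0.0393
[[-0.008   0.9993 -0.0369  0.3987]
 [-0.0132 -0.037  -0.9992  0.302 ]
 [-0.9999 -0.0075  0.0135  0.1483]
 [ 0.      0.      0.      1.    ]]
[12.12150042  0.61730202 -0.27853568]
[[0.367 0.363 0.031]
 [0.415 0.375 0.047]
 [0.463 0.439 0.058]]
```

View pics/w17.png

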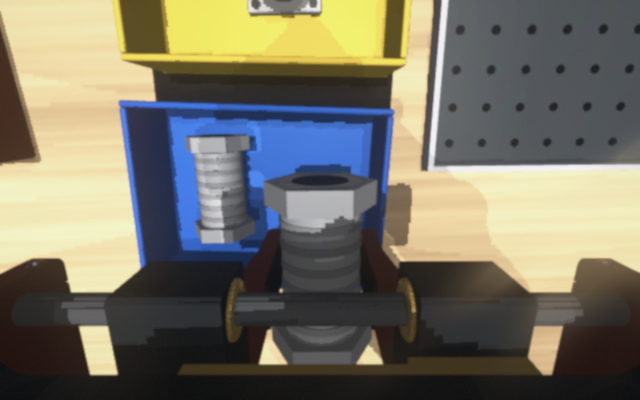

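```bash
python3 -m crank '[0,0.5,-0.3,0,0.7,0,1, 0,0,0,0,0,0,1, 2.5,0,0,0,0,0,1, 2,0,0,0,0,0,1, 1,0,0,0,0,0,1, 0,0,0,0,0,0,1, 0,0,0,0,0,0,1, 0,0,0,0,0,0,1]'; python3 - <<'E'
from h import *
T=tool();print(T.round(4))
d=np.array([.404,.306,.027])-T[:3,3]; print(T[:3,:3].T@d*100)
E
```

```text
t: 30.0
position: [0.4067, 0.306, 0.0939]
orientation: [-133.7, 89.7, 134.1]
wrist_force: [-0.2, -0.5, 0.3]
opening: 0.0393
[[-0.004   0.9993 -0.0381  0.4067]
 [ 0.0041 -0.0381 -0.9993  0.306 ]
 [-1.     -0.0042 -0.004   0.0939]
 [ 0.      0.      0.      1.    ]]
[ 6.68734083 -0.23997293  0.03602537]
```

```bash
python3 -m crank '[2,0,0,0,0,0,1, 2,0,0,0,0,0,1, 1.5,0,0,0,0,0,1, 0.8,0,0,0,0,0,1, 0.2,0,0,0,0,0,1, 0,0,0,0,0,0,1, 0,0,0,0,0,0,1, 0,0,0,0,0,0,1]'
```

```text
t: 30.8
position: [0.4109, 0.3107, 0.0334]
orientation: [162.8, 89.2, 70.6]
wrist_force: [0.3, 0.3, -0.5]
opening: 0.0391
```

```bash
python3 -m crank '[0.4,0,0.4,0,0,0,1, 0.3,0,0,0,0,0,1, 0,0,0,0,0,0,1, 0,0,0,0,0,0,0.4, 0,0,0,0,0,0,0.4, 0,0,0,0,0,0,0.4, 0,0,0,0,0,0,0.4, 0,0,0,0,0,0,0.4]'; python3 -m crank '[-2,0,0,0,0,0,0.4, -3,0,0,0,0,0,0.4, -4,0,0,0,0,0,0.4, -4,0,0,0,0,0,0.4, -4,0,0,0,0,0,0.4, 0,0,0,0,0,0,0.4, 0,0,0,0,0,0,0.4, 0,0,0,0,0,0,0.4]'; python3 - <<'E'
from h import *
s=manip.snapshot("scene"); cv2.imwrite("pics/c18.png",s["frame"]); 
s=manip.snapshot("side"); cv2.imwrite("pics/s18.png",s["frame"]); W=cloud(s)
np.set_printoptions(precision=3,suppress=True)
for q in ("jar","meter","brush","bar_centre","housing_centre","sleeve_a_centre"):
  for d in manip.outline_of(s,q)[:2]:
    P=W[d['region']]; print(q,d['p'],np.nanpercentile(P,2,0),np.nanpercentile(P,98,0))
P=W[(W[...,2]>.0105)&(W[...,2]<.018)&(abs(W[...,0]-.455)<.05)&(abs(W[...,1]+.337)<.09)]
print(cv2.minAreaRect((P[:,:2]*1000).astype(np.float32)))
E
```

```text
t: 31.6
position: [0.4116, 0.3071, 0.0269]
orientation: [159.3, 89.0, 67.1]
wrist_force: [0.2, 0.3, -0.2]
opening: 0.0528
t: 32.4
position: [0.4096, 0.3038, 0.2023]
orientation: [164.2, 89.2, 72.0]
wrist_force: [-0.3, 0.4, 0.1]
opening: 0.0525
jar 0.75 [ 0.325 -0.355  0.005] [ 0.37  -0.311  0.067]
meter 0.79 [ 0.536 -0.375  0.006] [ 0.582 -0.311  0.062]
brush 0.76 [ 0.462 -0.187  0.008] [ 0.497 -0.157  0.05 ]
bar_centre 0.67 [ 0.438 -0.414  0.005] [ 0.468 -0.269  0.017]
housing_centre 0.56 [0.561 0.297 0.034] [0.61  0.353 0.076]
sleeve_a_centre 0.65 [0.367 0.362 0.022] [0.454 0.402 0.058]
sleeve_a_centre 0.32 [0.503 0.228 0.006] [0.656 0.432 0.074]
((454.5263977050781, -338.96954345703125), (151.39356994628906, 26.749221801757812), 86.22582244873047)
```

View pics/c18.png

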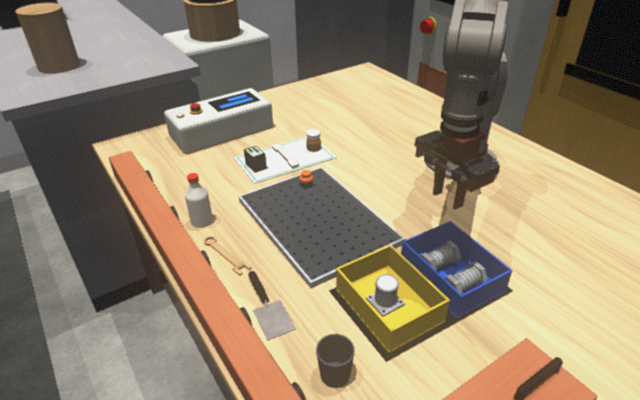

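View pics/s18.png

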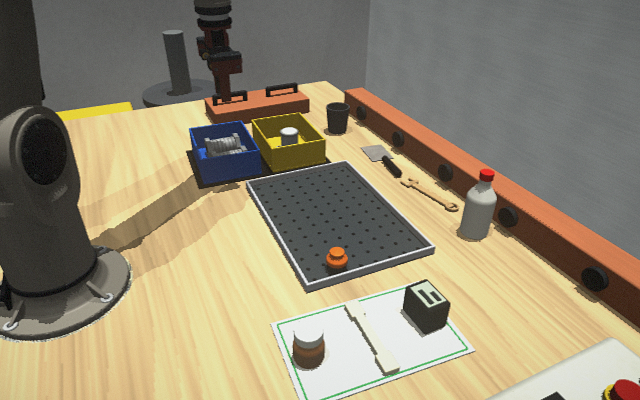

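Both sleeves are in the blue bin, at (440,255) and (465,278) in the scene view. The housing is in the yellow bin at (386,292), the bar is centred on the mat, and the arm is clear.

```bash
python3 -c "
from rig import manip; print(manip.sign_off())"
```

```text
the job is handed in; nothing more can be done
None
```

The parts are sorted and I handed the job in at about 32.6 s of the 72 s allowed. The hand-in reports no verdict.

- **Sleeves:** both lie side by side in the blue bin. A centres at about (0.41, 0.39). B was released at about (0.41, 0.31), and I confirmed it only by eye in the last pictures because the detector missed it there.
- **Lamp housing:** it stands on its flange in the yellow bin, at about (0.585, 0.325).
- **Test bar:** it lies flat on the mat at (0.4545, -0.339). That is 1–2 mm from the mat centre I measured at (0.455, -0.337), and its length is within about 1° of square to the jar–meter line.
- **Jar, meter and brush:** their measured positions match the start to within a few millimetres, inside camera noise.
- **Arm:** it ended with its fingertips about 0.2 m up, touching nothing. The wrist force stayed at noise level, below 2 N, in every reading I took.

**Checks that disagreed:**
- The side and wrist cameras differed by 2–4 mm on some centres.
- The networks missed the shaded sleeve at first, so I located it from the depth data.
- One sideways correction over sleeve B overshot by 15 mm. I corrected it before going all the way down, and nothing was touched.

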